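Press a slide carrier under the spring blade of a loading stage

ROBOT

A 7-joint arm with a two-finger parallel gripper is mounted at the origin on the work surface. World frame = base frame: x ahead of the robot, y to its left, z up, the work surface at z = 0. Lengths are in m, angles in rad, forces in N, time in s.
With the tool pointing down it reaches from about 0.425 to 0.875 m from the base axis. Payload 4.7 kg.
Tool frame: the origin (TCP) lies on the centre line of the jaws, within the pads' length; the fingertips stand 22 mm ahead of it and the grasp point (between the pads) lies 3 mm ahead of it; z points along the fingers, y is the direction in which the jaws open and shut (so a half turn about z gives the same grasp; the last joint's range is limited). The gripper opens to 87 mm and grips with 3 to 60 N. Pads are 19 mm wide; open, the fingers measure 117 mm over their backs; the gripper's body (75 mm by 190 mm) begins 51 mm behind the grasp point.
Start: joints at [1.25, 0.321, -0.07, 1.45, 0.023, 1.371, -0.057], TCP at [0.214, -0.614, 0.245] pointing down, gripper open.
Joint ranges: [-2.86, 2.86], [-0.3, 2.09], [-1.38, 1.24], [0.06, 2.45], [-1.56, 4.7], [0.09, 2.05], [-2.69, 2.69]. Speed limits (rad/s): [2.57, 2.57, 3.14, 3.14, 3.14, 3.14, 3.14].

INTERFACE

Orientations are given as a rotation vector (axis times angle).
In Python, from bench import ctrl, imaging, close_job, finder gives the robot as it stands. The module is installed in compiled form; this text tells all that it offers.
- The arm moves only by the shell command python3 -m jog 'ROWS' [FORCE]. ROWS is JSON, a list that holds one entry, the list of rows, each a list of 7 numbers: the shift along the tool's x, y, z in cm, then the turn, a rotation vector about the tool's x, y, z in degrees, then the finger opening in cm, from 0 to 8.7. In form: [[[dx, dy, dz, ax, ay, az, claw], ...]]. A call has 1 to 12 rows; each row shifts and turns the commanded pose from where the row before left it, along the tool's axes as they then stand; what a row does not reach is not made up. A row lasts 1/10 s, in which the tool goes at most 50 mm and 8.59 degrees, less where a joint would pass 70% of its speed; a pose out of reach is approached as far as the arm can. A call is refused whole if a number of a shift passes 5 or a number of a turn 8.59, either way. A call with a gripper value outside its range is refused whole. The fingers move at their own pace and stop on an object; FORCE is the grip in N (left out, the last holds). Time passes only in rows, so rows that do not move let the fingers close. It gives the time, the measured TCP pose, the force and the opening at its end, in the units of the state.
- ctrl.get_state(): the state, without advancing time (a new reading comes with each control period).
- imaging.get_image(name): name is "scene" or "top"; returns a dict with "frame" (480x640x3 uint8, red, green, blue), "intrinsics" (3x3 intrinsics, pixels), "pose" (4x4, takes a point from camera to world coordinates). Camera axes: x right, y down, z forward; pixel columns grow to the right and rows downward; lengths in m; the calibration is good to about 2 mm. A picture is of the moment at which its call begins. There is no depth.
- close_job(): hands the job in, once; it reports no verdict.
Trained networks look in the newest picture that a camera, given by its name, has taken for a name from the list of things; names that differ only in an ending like _2 or _b are one class to them, and where a whole thing is asked for, a point or a joint stands for the part that bears it (a point fixed in the world has none). Each returns a list of dicts, best first, with "conf" (0 to 1); they miss things now and then, are a little off and sometimes report something else, mostly with a low value. They report only what shows in the picture. A call takes as long as a camera call. They do not tell look-alikes from the thing itself.
- finder.trace(label, camera): "region" (480x640 bool, what is visible of it) and "point" ([row, column] as shares, 0 to 1, of the picture: columns of its width, rows of its height, amid what is visible of it).
- finder.spot_point(label, camera): "point" ([row, column] as shares, 0 to 1, of the picture: columns of its width, rows of its height: a listed point, or the origin of a listed thing).
The state is a dict: "time": time; "joint_positions": joint angles; "qd": joint speeds; "joint_torque": joint torques, N m; "position": TCP position; "tool_rot": TCP orientation; "ft_force": force on the tool from outside, world axes, zero at the start; "torque": the same for the moment, N m; "grip_width": opening from 0.0 (shut) to 1.0 (fully open).
Only numpy, scipy, OpenCV 4.12 (cv2) and the standard library are available. Lean on these libraries where they do the work, as an engineer would, in place of code of your own. Each camera call takes 0.05 s, during which the arm holds its last target. There are 200 camera calls.

TASK

With the fingertips, press the slide carrier down hard on the thumb ledge at its tail so that its sprung bed sinks all the way into the stage, and, keeping it pressed down, slide it along its rails under the spring blade until it is fully home against the end stop; then let go. Do not lift the carrier or bend the blade with the fingers, and leave the bottle, jar and dish where they stand.

Things in the scene. Friction and masses are not known exactly. Their poses are not given: they have to be found in the camera images.
- stage: Fixed loading stage of a microscope: dark steel block 232 x 120 mm, flat deck 40 mm above the table. Origin under its middle at table height; its x axis is the direction in which the carrier slides home, z up. Two aluminium guide rails, 10 mm high above the deck and 52 mm apart, from x = -114 to +74 mm, lead the carrier along the centre line y = 0.
- stop (a point): Top middle of the end stop's face, a low wall 12 mm high above the deck that closes the track at x = +65 mm in the stage's frame. Behind it (x = 82 to 108 mm) a grey block 34 mm high above the deck carries the spring blade.
- carrier: Loose aluminium slide carrier between the rails: plate 130 (x) x 50 (y) x 12 mm with an inlaid glass slide, 0.11 to 0.22 kg. Origin at the centre of its underside, x axis towards its nose, which faces the blade. It starts 32 to 47 mm short of home, nose clear of the blade; home (nose on the stop) is x = 0 in the stage's frame. Underside 46 mm above the table at the start, 40 mm pressed fully down.
- ledge (a point): Middle of the flat thumb ledge, the rear 40 mm of the carrier's top over its full 50 mm width: 45 mm behind the carrier's origin, 58 mm above the table at the start, 52 mm pressed fully down. 20 mm ahead of this point stands the face of a cross ridge, 9 mm high over the plate and 8 mm thick, to push forward against while pressing down on the ledge.
- bed (a joint): The black sprung bed under the carrier, 48 mm wide: how far it is pressed down, 0 (up) to 0.006 m (flush with the deck). On the carrier it gives at about 4 N and is fully down at about 10 N, then rigid. It does not move along the track: the carrier rubs on it, so sliding takes roughly 0.5 to 0.7 of the pressing force plus a few N at the blade.
- blade (a joint): The steel spring blade over the far part of the track, 50 mm long, 30 mm wide: how far it is bent up, 0 (rest) to 0.10 rad. 2 N at its lip start to lift it and each mm more takes 2 N. It reads about 0.05 once the carrier is under it and let go, as the bed then clamps the carrier up against it.
- lip (a point): Centre line of the blade's rolled front lip (a roll 10 mm thick, 36 mm wide), at x = +38 mm in the stage's frame; at rest its underside is 51.6 mm above the table, 0.4 mm lower than the carrier's top pressed fully down. The nose of a carrier that is not pressed almost fully down butts against the lip and stops.
- flask_mid (a point): Bystander: standing glass bottle with a black cap, 54 mm diameter, 115 mm high; point half-way up.
- jar_mid (a point): Bystander: standing amber jar with a white lid, 52 mm diameter, 70 mm high; point half-way up.
- dish_mid (a point): Bystander: small white dish, 60 mm diameter, 16 mm high; point half-way up.
Not all that is in view belongs to the job. There is more than one size of the carrier; the job needs the middle-sized.

How it is judged:
On the way, in this order (a step that is already met when the one before it is completed fails the run):
1. the fingers press the carrier and its bed down before it reaches the blade (value of joint bed above 0.005 m and contact force between the fingers and carrier above 4 N and x of carrier in the frame of stage below -0.02 m), for 0.1 s.
2. the carrier, still pressed down by the fingers, has its nose well under the blade (x of carrier in the frame of stage above -0.018 m and value of joint bed above 0.003 m and contact force between the fingers and carrier above 3 N and z of carrier in the frame of stage below 0.045 m), for 0.05 s.
At the end, for the whole second after the job is handed in: The carrier lies still between the rails with its nose within 3 mm of the end stop, under the blade, which bears on it (bent up more than 0.015 rad, more than 1 N), and the fingers are off it (x of carrier in the frame of stage between -0.003 and 0.003 m and y of carrier in the frame of stage between -0.003 and 0.003 m and z of carrier in the frame of stage below 0.0455 m and value of joint blade above 0.015 rad and contact force between carrier and blade above 1 N and linear speed of carrier below 0.01 m/s); the robot touches nothing.
It fails at once if the carrier is lifted off its bed (more than 5 mm above its starting height) (z of carrier in the frame of stage above 0.051 m).
It fails at once if the carrier is tipped (more than 0.12 rad) (angle between carrier's own z axis and vertical above 0.12 rad).
It fails at once if the robot bends the blade itself (more than 3 N on it) (contact force between any of the fingers, the arm and blade above 3 N).
It fails at once if a bystander is moved more than 20 mm (distance of any of flask_mid, jar_mid, dish_mid from where it was at the start of the episode above 0.02 m).
It also fails if it takes over 48 s, if anything falls off the work surface, if the arm or the gripper's body presses on something with over 40 N, if the wrist force passes 120 N, or if a joint passes its speed limit or range.

## Working session

There is one attempt and no reset: what is moved stays moved. The work goes in short steps, Python scripts to look and compute and a shell command to move; the robot and the scene stay as the last step left them, time stands still between calls to the robot, and variables do not carry over. Pictures are saved under pics/ and viewed, about 8 in all and at most 12, crops included, and the job is handed in when it is done.

```bash
mkdir -p pics; cat > h.py <<'E'
import numpy as np, cv2
from bench import ctrl, imaging, close_job, finder
def ray(im,u,v):
    K=np.array(im["intrinsics"]);T=np.array(im["pose"])
    d=T[:3,:3]@np.linalg.inv(K)@np.array([u,v,1.]);return T[:3,3],d
def atz(im,u,v,z):
    o,d=ray(im,u,v);return o+d*(z-o[2])/d[2]
def proj(im,p):
    K=np.array(im["intrinsics"]);T=np.array(im["pose"])
    c=T[:3,:3].T@(np.array(p)-T[:3,3]);q=K@c;return q[:2]/q[2]
def save(im,n): cv2.imwrite("pics/"+n+".png",im["frame"][:,:,::-1])
E
python3 - <<'E'
from h import *
for c in("scene","top"):
    im=imaging.get_image(c);save(im,c+"0")
    print(c,np.round(im["pose"],3).tolist(),np.round(im["intrinsics"],1).tolist())
    for l in("stage","stop","carrier","ledge","lip","flask_mid","jar_mid","dish_mid"):
        print(l,[(round(d["conf"],2),round(d["point"][1]*640,1),round(d["point"][0]*480,1)) for d in finder.spot_point(l,c)[:4]])
print(ctrl.get_state())
E
```

```text
scene [[0.297, 0.804, -0.515, 0.987], [0.955, -0.252, 0.157, -0.168], [-0.004, -0.538, -0.843, 0.758], [0.0, 0.0, 0.0, 1.0]] [[463.6, 0.0, 330.8], [0.0, 463.6, 236.9], [0.0, 0.0, 1.0]]
stage [(0.73, 311.0, 256.4)]
stop [(0.64, 331.6, 261.6)]
carrier [(0.79, 295.4, 232.7), (0.78, 168.4, 222.9), (0.56, 366.6, 168.1)]
ledge [(0.78, 276.9, 218.2), (0.72, 359.3, 180.3), (0.56, 157.3, 239.5)]
lip [(0.7, 321.8, 252.4)]
flask_mid [(0.77, 266.2, 306.8)]
jar_mid [(0.78, 231.9, 272.6)]
dish_mid [(0.67, 372.5, 221.3)]
top [[0.028, -0.981, 0.193, 0.391], [-1.0, -0.028, 0.003, -0.044], [0.002, -0.193, -0.981, 1.021], [0.0, 0.0, 0.0, 1.0]] [[562.6, 0.0, 318.2], [0.0, 562.6, 248.3], [0.0, 0.0, 1.0]]
stage [(0.93, 338.9, 267.5)]
stop [(0.8, 322.5, 231.4)]
carrier [(0.79, 351.5, 282.7), (0.58, 470.8, 360.3), (0.56, 232.9, 356.7)]
ledge [(0.89, 361.0, 304.2), (0.81, 488.9, 331.3), (0.75, 247.1, 347.2)]
lip [(0.73, 329.1, 243.8)]
flask_mid [(0.65, 398.1, 208.5)]
jar_mid [(0.64, 415.0, 266.7)]
dish_mid [(0.87, 256.8, 287.2)]
{'time': 0.9, 'joint_positions': array([ 1.25011826,  0.32094106, -0.07011985,  1.45050414,  0.02261649,
        1.37080332, -0.0569289 ]), 'qd': array([ 0.00063655, -0.00038955,  0.00106131,  0.00055423,  0.00125241,
       -0.00064879,  0.00051997]), 'joint_torque': array([-1.39199041e-03, -4.91096842e+01, -4.03938107e-01, -3.12771785e+01,
       -6.34203921e-02,  3.35181097e-02,  1.84224109e-05]), 'position': array([ 0.21355221, -0.6139343 ,  0.24462292]), 'tool_rot': array([ 3.09754168e+00,  5.23411605e-01, -5.05473079e-05]), 'ft_force': array([ 0.61072546, -0.32426722, -0.33997055]), 'torque': array([ 0.02477144, -0.04535459, -0.01524006]), 'grip_width': 1.0003036413688795}
```

```bash
python3 - <<'E'
import cv2,numpy as np
a=cv2.imread("pics/top0.png")[170:400,200:520]
cv2.imwrite("pics/topc.png",cv2.resize(a,None,fx=2.5,fy=2.5,interpolation=cv2.INTER_CUBIC))
a=cv2.imread("pics/scene0.png")[120:350,120:440]
cv2.imwrite("pics/scenec.png",cv2.resize(a,None,fx=2.5,fy=2.5,interpolation=cv2.INTER_CUBIC))
E
```

```text
(no output)
```

View pics/topc.png

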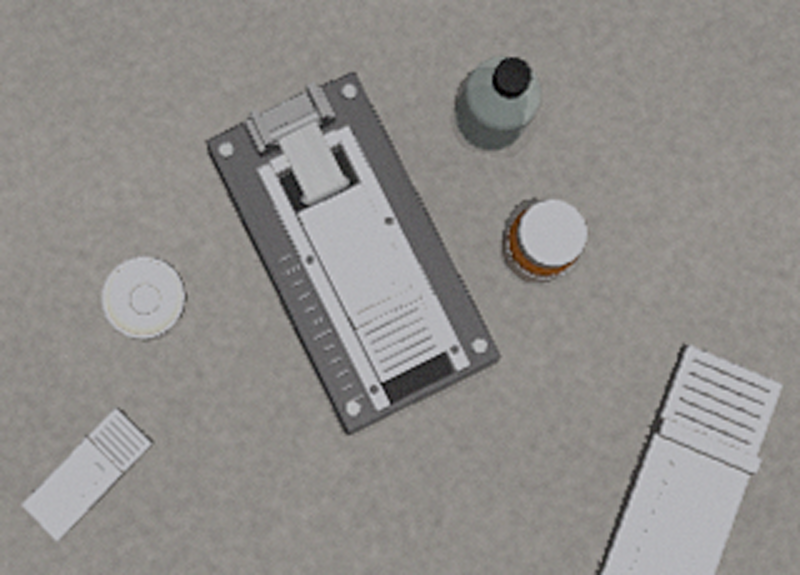

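View pics/scenec.png

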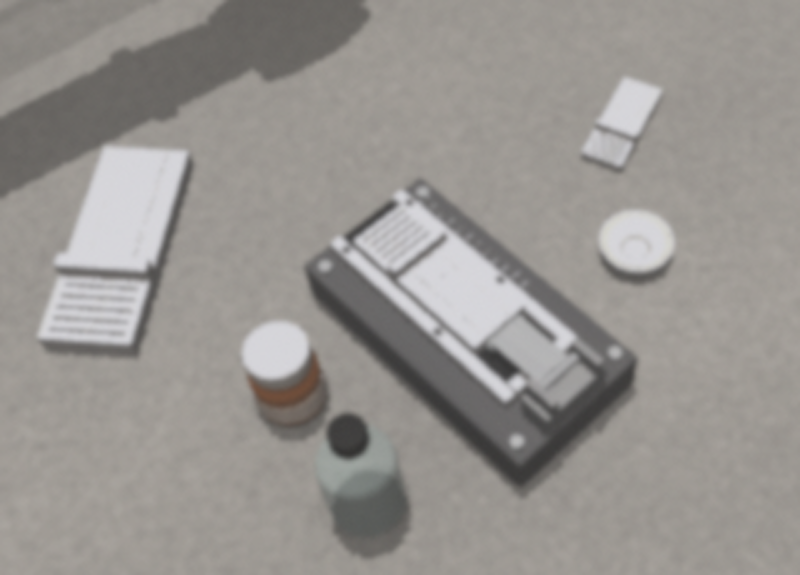

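```bash
python3 - <<'E'
from h import *
P={"top":dict(stage=(338.9,267.5,0),stop=(322.5,231.4,.052),carrier=(351.5,282.7,.046),ledge=(361,304.2,.058),lip=(329.1,243.8,.0566),flask=(398.1,208.5,.0575),jar=(415,266.7,.035),dish=(256.8,287.2,.008)),
"scene":dict(stage=(311,256.4,0),stop=(331.6,261.6,.052),carrier=(295.4,232.7,.046),ledge=(276.9,218.2,.058),lip=(321.8,252.4,.0566),flask=(266.2,306.8,.0575),jar=(231.9,272.6,.035),dish=(372.5,221.3,.008))}
for c in P:
    im=imaging.get_image(c); Q={k:atz(im,*v) for k,v in P[c].items()}
    for k in Q: print(c,k,np.round(Q[k],4))
    for a,b in(("ledge","stop"),("ledge","lip"),("ledge","carrier"),("lip","stop")):
        d=Q[b]-Q[a];print(a,b,np.round(np.hypot(*d[:2]),4),np.round(np.degrees(np.arctan2(d[1],d[0])),1))
E
```

```text
top stage [ 0.5572 -0.0795  0.    ]
top stop [ 0.6125 -0.0474  0.052 ]
top carrier [ 0.5235 -0.1004  0.046 ]
top ledge [ 0.4853 -0.1166  0.058 ]
top lip [ 0.5895 -0.0595  0.0566]
top flask [ 0.6565 -0.18    0.0575]
top jar [ 0.5568 -0.2132  0.035 ]
top dish [0.5156 0.0686 0.008 ]
ledge stop 0.1447 28.6
ledge lip 0.1188 28.7
ledge carrier 0.0415 22.9
lip stop 0.026 27.8
scene stage [ 0.5546 -0.0761  0.    ]
scene stop [ 0.6051 -0.0509  0.052 ]
scene carrier [ 0.524  -0.0952  0.046 ]
scene ledge [ 0.4908 -0.1207  0.058 ]
scene lip [ 0.5847 -0.0626  0.0566]
scene flask [ 0.6571 -0.1793  0.0575]
scene jar [ 0.5645 -0.2227  0.035 ]
scene dish [0.5187 0.0599 0.008 ]
ledge stop 0.1339 31.4
ledge lip 0.1105 31.7
ledge carrier 0.0419 37.6
lip stop 0.0235 29.8
```

```bash
python3 - <<'E'
from h import *
from scipy.optimize import minimize
ims={};M={}
for c in("top","scene"):
    ims[c]=imaging.get_image(c); r=finder.trace("stage",c)[0]; 
    cn=np.vstack([k for k in cv2.findContours(r["region"].astype(np.uint8),0,2)[0] if cv2.contourArea(k)>150])
    m=np.zeros((480,640),np.uint8);cv2.fillConvexPoly(m,cv2.convexHull(cn),1);M[c]=m;print(c,r["conf"],r["region"].sum(),m.sum())
box=[(sx*.116,sy*.06,z) for sx in(-1,1) for sy in(-1,1) for z in(0,.04)]+[(x,y,.074) for x in(.082,.108) for y in(-.017,.017)]
def mask(c,p):
    x,y,a=p;R=np.array([[np.cos(a),-np.sin(a)],[np.sin(a),np.cos(a)]])
    pts=[proj(ims[c],[*(R@q[:2]+[x,y]),q[2]]) for q in box]
    m=np.zeros((480,640),np.uint8);h=cv2.convexHull(np.float32(pts))
    cv2.fillConvexPoly(m,np.int32(np.round(h*16)),1,shift=4);return m
def f(p,cs):
    p=np.array(p)*[.01,.01,.02]+[.557,-.079,.5]
    return sum(1-(mask(c,p)&M[c]).sum()/(mask(c,p)|M[c]).sum() for c in cs)
for cs in(("top",),("scene",),("top","scene")):
    r=min((minimize(f,s,args=(cs,),method="Nelder-Mead",options=dict(initial_simplex=np.array(s)+np.vstack([np.zeros(3),np.eye(3)]))) for s in([0,0,0],[-.5,-.5,.5])),key=lambda r:r.fun)
    p=r.x*[.01,.01,.02]+[.557,-.079,.5];print(cs,r.fun,np.round(p,4),np.degrees(p[2]))
    if cs==("top",): pt=p
# rectified stage view from top at z=.058: 0.25mm... 4px/mm
x,y,a=pt;im=ims["top"]
X,Y=np.meshgrid(np.arange(-.12,.12,.0004),np.arange(.045,-.045,-.0004))
W=np.stack([x+X*np.cos(a)-Y*np.sin(a),y+X*np.sin(a)+Y*np.cos(a),np.full_like(X,.058)],-1)
uv=np.array([proj(im,w) for w in W.reshape(-1,3)]).reshape(*X.shape,2).astype(np.float32)
o=cv2.remap(im["frame"][:,:,::-1].copy(),uv[...,0],uv[...,1],1)
for k in range(0,600,50): cv2.line(o,(k,0),(k,8 if k!=300 else 20),(0,0,255),1)
cv2.imwrite("pics/rect.png",o)
for k,s in(("flask",(.6565,-.18)),("jar",(.56,-.217)),("dish",(.517,.064))):
    d=np.array(s)-[x,y];print(k,np.round([d[0]*np.cos(a)+d[1]*np.sin(a),-d[0]*np.sin(a)+d[1]*np.cos(a)],3))
E
```

```text
top 0.94 7035 9452
scene 0.97 6316 8300
('top',) 0.027232425585813846 [ 0.549  -0.0806  0.4854] 27.812741645249847
('scene',) 0.02216458382456965 [ 0.5465 -0.083   0.4794] 27.46748033986898
('top', 'scene') 0.06067524135271729 [ 0.5477 -0.0817  0.4898] 28.064208775349137
flask [ 0.049 -0.138]
jar [-0.054 -0.126]
dish [0.039 0.143]
```

View pics/rect.png

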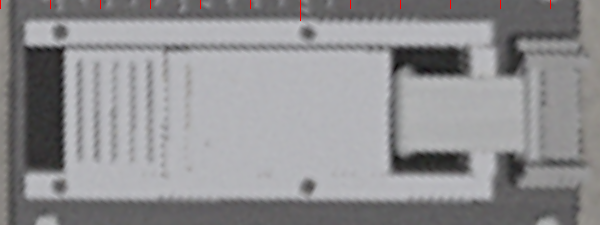

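Three carriers in the top view: the small one at px (233,357), the large one at (471,360), and the middle-sized one in the stage at (351,283). The last fits: it measures about 131 × 50 mm between the rails, and the enlarged crop confirms it. In that crop its rear is at s≈-94 mm, the ridge face at -54 and the nose at +37, clear of the lip. Now I move over it with the fingers shut.

```bash
python3 -m jog '[[[3,-2.7,0,0,0,0,0],[3,-2.7,0,0,0,0,0],[3,-2.7,0,0,0,0,0],[3,-2.7,0,0,0,0,0],[3,-2.7,0,0,0,0,0],[3,-2.7,0,0,0,0,0],[3,-2.7,0,0,0,0,0],[3,-2.7,0,0,0,0,0],[3,-2.7,0,0,0,0,0],[3,-2.7,0,0,0,0,0],[3,-2.7,0,0,0,0,0],[3,-2.7,0,0,0,0,0]]]' 20
```

```text
time: 2.4
position: [0.4477, -0.1881, 0.2449]
tool_rot: [3.097, 0.523, 0.001]
ft_force: [0.7, -0.5, -0.5]
grip_width: 0.032
```

```bash
python3 -m jog '[[[2.3,-2,0,0,0,0,0],[2.3,-2,0,0,0,0,0],[2,-2,0,0,0,0,0],[0,0,0,0,0,-4.4,0],[0,0,1,0,0,-4.4,0],[0,0,4,0,0,0,0],[0,0,4,0,0,0,0],[0,0,3,0,0,0,0],[0,0,1,0,0,0,0],[0,0,0,0,0,0,0],[0,0,0,0,0,0,0]]]'; python3 - <<'E'
from h import *
s=ctrl.get_state();p=np.array(s["position"]);r=s["tool_rot"]
yaw=2*np.arctan2(r[1],r[0]);a=np.radians(27.8);d=p[:2]-[.549,-.0806]
print(p,np.degrees(yaw),r[2],"track",d@[np.cos(a),np.sin(a)],d@[-np.sin(a),np.cos(a)],s["ft_force"],s["grip_width"],s["time"])
E
```

```text
time: 3.5
position: [0.4909, -0.1115, 0.116]
tool_rot: [3.047, 0.759, 0.003]
ft_force: [0.6, -0.2, -0.4]
grip_width: 0.008
[ 0.49085586 -0.11146105  0.11602448] 27.986792818871223 0.0030596546637112008 track -0.0658263812265547 -0.0001814500631869599 [ 0.60044016 -0.23861867 -0.36259004] 0.00834211698967903 3.5
```

```bash
python3 -m jog '[[[-0.3,-0.1,1,0,0,0,0],[0,0,1.5,0,0,0,0],[0,0,0,0,0,0,0]]]'; python3 - <<'E'
from h import *
for c in("top","scene"):
    im=imaging.get_image(c)
    o=im["frame"][220:360,270:440] if c=="top" else im["frame"][170:310,230:400]
    cv2.imwrite("pics/near_%s.png"%c,cv2.resize(o[:,:,::-1],None,fx=4,fy=4,interpolation=cv2.INTER_CUBIC))
E
```

```text
time: 3.8
position: [0.4856, -0.1119, 0.0887]
tool_rot: [-3.048, -0.759, 0.003]
ft_force: [0.1, -0.8, 1.0]
grip_width: 0.009
```

View pics/near_scene.png

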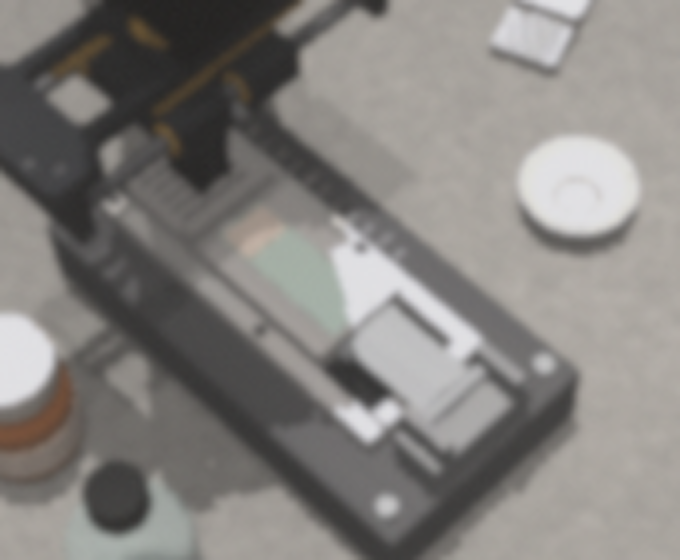

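The shut fingers (crop 200,185) hang over the ledge, centred and behind the ridge (crop about 240,200). Now I lower them gently.

```bash
python3 -m jog '[[[0,0,0.3,0,0,0,0],[0,0,0.3,0,0,0,0],[0,0,0.2,0,0,0,0],[0,0,0.2,0,0,0,0],[0,0,0.2,0,0,0,0],[0,0,0,0,0,0,0]]]'
```

```text
time: 4.5
position: [0.4867, -0.1118, 0.0781]
tool_rot: [3.048, 0.76, -0.0]
ft_force: [-2.1, 0.8, 6.4]
grip_width: 0.005
```

```bash
python3 -m jog '[[[0,0,0.2,0,0,0,0],[0,0,0.2,0,0,0,0],[0,0,0,0,0,0,0]]]'; python3 -m jog '[[[0,0,0.15,0,0,0,0],[0,0,0.15,0,0,0,0],[0,0,0,0,0,0,0]]]'
```

```text
time: 4.8
position: [0.4867, -0.1119, 0.0746]
tool_rot: [3.048, 0.759, -0.001]
ft_force: [-4.3, 0.4, 10.1]
grip_width: 0.004
time: 5.1
position: [0.4868, -0.1119, 0.0743]
tool_rot: [3.047, 0.759, -0.003]
ft_force: [-12.5, 2.2, 30.8]
grip_width: 0.004
```

```bash
python3 -m jog '[[[0.2,0,-0.1,0,0,0,0],[0.2,0,0,0,0,0,0],[0.2,0,0,0,0,0,0],[0.2,0,0,0,0,0,0],[0,0,0,0,0,0,0]]]'
```

```text
time: 5.6
position: [0.4894, -0.1115, 0.0743]
tool_rot: [3.046, 0.756, -0.019]
ft_force: [-20.5, -4.9, 34.5]
grip_width: 0.006
```

```bash
python3 -m jog '[[[0.1,0,-0.1,0,0,0,0],[0.1,0,-0.05,0,0,0,0],[0.2,0,0,0,0,0,0],[0,0,0,0,0,0,0]]]'
```

```text
time: 6.0
position: [0.4947, -0.1094, 0.0744]
tool_rot: [3.046, 0.756, -0.011]
ft_force: [-11.3, -4.8, 17.7]
grip_width: 0.006
```

```bash
python3 -m jog '[[[0.2,0,0,0,0,0,0],[0.2,0,0,0,0,0,0],[0.2,0,0,0,0,0,0],[0.2,0,0,0,0,0,0]]]';python3 - <<'E'
from h import *
im=imaging.get_image("scene");o=im["frame"][170:310,230:400]
cv2.imwrite("pics/mid.png",cv2.resize(o[:,:,::-1],None,fx=4,fy=4,interpolation=cv2.INTER_CUBIC))
E
```

```text
time: 6.4
position: [0.4976, -0.1079, 0.0743]
tool_rot: [3.046, 0.753, -0.026]
ft_force: [-22.2, -7.8, 28.6]
grip_width: 0.008
```

View pics/mid.png

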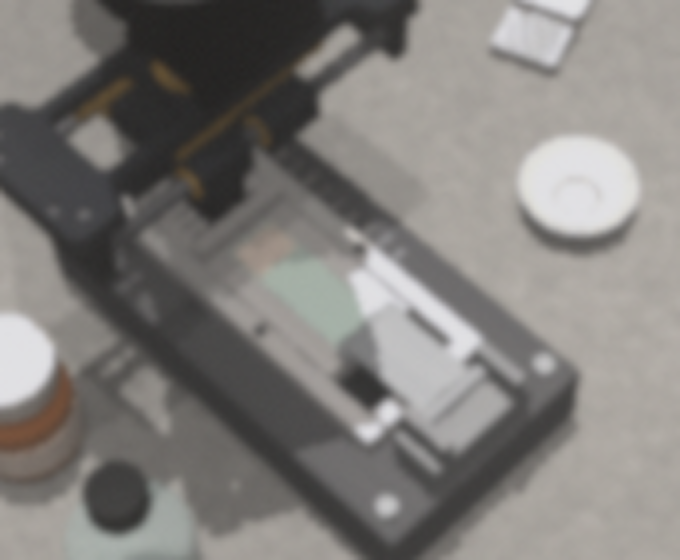

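```bash
python3 -m jog '[[[0.2,0,-0.05,0,0,0,0],[0.2,0,-0.05,0,0,0,0],[0.2,0,0,0,0,0,0],[0.2,0,0,0,0,0,0]]]'
```

```text
time: 6.85
position: [0.5081, -0.1021, 0.0744]
tool_rot: [3.047, 0.756, -0.013]
ft_force: [-10.2, -6.0, 12.4]
grip_width: 0.002
```

```bash
python3 -m jog '[[[0.2,0,0,0,0,0,0],[0.2,0,0,0,0,0,0],[0,0,0,0,0,0,0]]]'
```

```text
time: 7.15
position: [0.5122, -0.0999, 0.0744]
tool_rot: [3.047, 0.756, -0.011]
ft_force: [-8.8, -6.1, 11.7]
grip_width: 0.005
```

```bash
python3 -m jog '[[[0.2,0,0.05,0,0,0,0],[0.2,0,0.05,0,0,0,0],[0.2,0,0,0,0,0,0],[0,0,0,0,0,0,0]]]'
```

```text
time: 7.55
position: [0.5157, -0.0984, 0.0744]
tool_rot: [3.046, 0.755, -0.019]
ft_force: [-17.4, -6.9, 24.3]
grip_width: 0.009
```

```bash
python3 -m jog '[[[0.2,0,0,0,0,0,0],[0.2,0,0,0,0,0,0],[0,0,0,0,0,0,0]]]'
```

```text
time: 7.85
position: [0.5187, -0.0968, 0.0743]
tool_rot: [3.046, 0.754, -0.021]
ft_force: [-18.1, -6.5, 24.3]
grip_width: 0.008
```

```bash
python3 -m jog '[[[0.2,0,-0.05,0,0,0,0],[0.2,0,0,0,0,0,0],[0,0,0,0,0,0,0]]]'
```

```text
time: 8.15
position: [0.5207, -0.0958, 0.0744]
tool_rot: [3.046, 0.753, -0.026]
ft_force: [-21.4, -8.2, 25.3]
grip_width: 0.01
```

```bash
python3 -m jog '[[[0.2,0,0,0,0,0,0],[0.2,0,0,0,0,0,0],[0,0,0,0,0,0,0]]]'
```

```text
time: 8.45
position: [0.5209, -0.0957, 0.0744]
tool_rot: [3.046, 0.751, -0.039]
ft_force: [-30.7, -11.0, 33.6]
grip_width: 0.005
```

It looks like the stop: predicted finger position is s≈-32 mm, measured -31.8. I ease the pressing while still pushing, to see whether it moves on.

```bash
python3 -m jog '[[[0,0,-0.1,0,0,0,0],[0,0,-0.1,0,0,0,0],[0,0,0,0,0,0,0]]]'; python3 - <<'E'
from h import *
im=imaging.get_image("scene");o=im["frame"][170:310,230:400]
cv2.imwrite("pics/home.png",cv2.resize(o[:,:,::-1],None,fx=4,fy=4,interpolation=cv2.INTER_CUBIC))
E
```

```text
time: 8.75
position: [0.5209, -0.0957, 0.0745]
tool_rot: [3.046, 0.751, -0.037]
ft_force: [-24.1, -12.3, 19.8]
grip_width: 0.008
```

View pics/home.png

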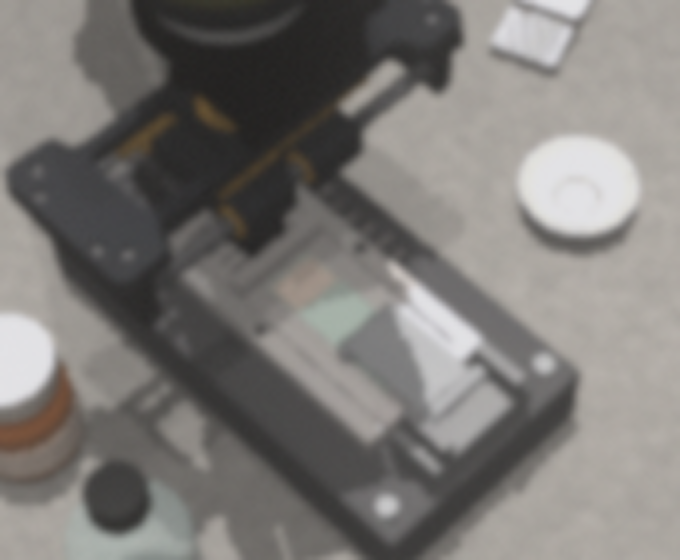

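The carrier is on the stop: 27 N of forward push with 20 N of pressing gives no movement. The picture shows the nose deep under the blade and the ridge tight against the fingers. Now I relax the push while still pressed, then lift off.

```bash
python3 -m jog '[[[-0.25,0,0,0,0,0,0],[-0.25,0,0,0,0,0,0],[0,0,0,0,0,0,0]]]'
```

```text
time: 9.1
position: [0.5206, -0.0958, 0.0745]
tool_rot: [3.047, 0.753, -0.021]
ft_force: [-12.8, -8.3, 9.0]
grip_width: 0.003
```

```bash
python3 -m jog '[[[-0.15,0,-0.05,0,0,0,0],[-0.1,0,-0.1,0,0,0,0],[0,0,0,0,0,0,0]]]'
```

```text
time: 9.4
position: [0.5204, -0.0958, 0.076]
tool_rot: [3.047, 0.755, -0.013]
ft_force: [-6.6, -5.7, 3.1]
grip_width: 0.005
```

```bash
python3 -m jog '[[[-0.2,0,0,0,0,0,0],[-0.1,0,-0.1,0,0,0,0],[0,0,0,0,0,0,0]]]'
```

```text
time: 9.7
position: [0.5198, -0.0952, 0.0774]
tool_rot: [3.048, 0.757, -0.006]
ft_force: [-3.5, -5.6, -0.3]
grip_width: 0.007
```

```bash
python3 -m jog '[[[-0.2,0,0,0,0,0,0],[-0.2,0,-0.1,0,0,0,0],[0,0,-0.2,0,0,0,0],[0,0,0,0,0,0,0]]]'
```

```text
time: 10.1
position: [0.5188, -0.0945, 0.0817]
tool_rot: [3.048, 0.761, 0.003]
ft_force: [0.4, -0.1, 0.2]
grip_width: 0.007
```

Free of the carrier. I raise and retreat clear, then check.

```bash
python3 -m jog '[[[0,0,-1,0,0,0,0],[0,0,-3,0,0,0,0],[-1,0,-4,0,0,0,0],[-3,2,-4,0,0,0,0],[-3,4,-2,0,0,0,0],[-2,4,0,0,0,0,0],[-1,4,0,0,0,0,0],[0,4,0,0,0,0,0],[0,4,0,0,0,0,0],[0,4,0,0,0,0,0],[0,2,0,0,0,0,0],[0,0,0,0,0,0,0]]]'; python3 - <<'E'
from h import *
im=imaging.get_image("top");x,y,a=.549,-.0806,.4854
X,Y=np.meshgrid(np.arange(-.12,.12,.0004),np.arange(.045,-.045,-.0004))
W=np.stack([x+X*np.cos(a)-Y*np.sin(a),y+X*np.sin(a)+Y*np.cos(a),np.full_like(X,.056)],-1)
uv=np.array([proj(im,w) for w in W.reshape(-1,3)]).reshape(*X.shape,2).astype(np.float32)
o=cv2.remap(im["frame"][:,:,::-1].copy(),uv[...,0],uv[...,1],1)
i2=imaging.get_image("scene");q=cv2.resize(i2["frame"][150:320,220:420][:,:,::-1],(600,510)) [:370]
cv2.imwrite("pics/end.png",np.vstack([o,q]))
for l in("flask_mid","jar_mid","dish_mid","stop","ledge"):
    print(l,[(round(d["conf"],2),round(d["point"][1]*640,1),round(d["point"][0]*480,1)) for d in finder.spot_point(l,"top")[:3]])
E
```

```text
time: 11.3
position: [0.5629, -0.3866, 0.2163]
tool_rot: [3.049, 0.754, 0.0]
ft_force: [0.2, 0.6, -0.8]
grip_width: 0.004
flask_mid [(0.88, 397.5, 207.6), (0.4, 339.2, 267.0)]
jar_mid [(0.93, 414.9, 267.7)]
dish_mid [(0.85, 256.0, 287.1)]
stop [(0.92, 320.4, 231.0)]
ledge [(0.92, 488.2, 330.3), (0.9, 246.6, 345.8), (0.75, 352.9, 288.4)]
```

View pics/end.png

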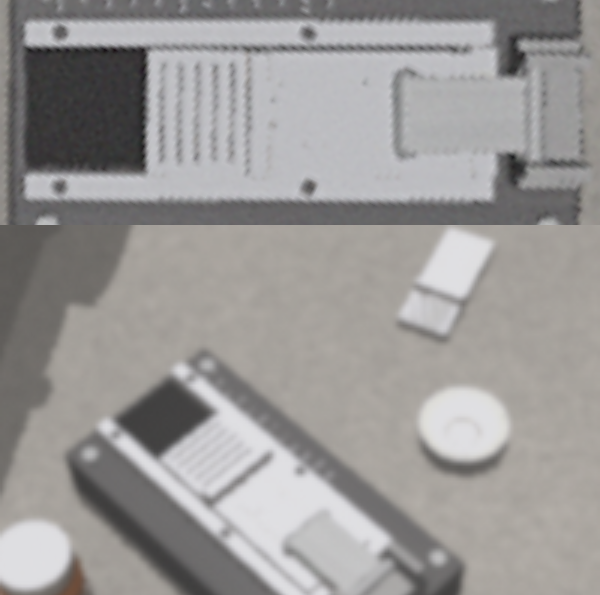

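```bash
python3 -c "
from bench import close_job;print(close_job())"
```

```text
the job is handed in; nothing more can be done
None
```

I pressed the middle-sized carrier (the one in the stage) down on its ledge until the bed bottomed out. Keeping it pressed at about 12–35 N, I slid it about 33 mm under the blade to the end stop and let go. The job is handed in; it reports no verdict.

- **Home position:** At the end of the slide, a 27 N forward push with 20 N of pressing moved the carrier no further. After release, the top picture puts its tail at about -65 mm in the stage's frame, which is home to within about 1 mm. It sits centred between the rails and under the blade.
- **Fingers off:** The wrist force was near zero after lift-off, and the arm is clear of everything.
- **Bystanders:** The bottle, jar and dish moved by about 1 pixel or less in the top picture, which is within the detector's noise.
- **Not measured:** The blade's bend and its force on the carrier have no direct reading, so I only judged them from the pictures.
- **Disagreement between measurements:** The two cameras put the stage 2–3 mm apart. My fit from the top camera also seems about 2 mm short along the track, so I took the final position relative to the rails.

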